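# Set the wafer carriage under the probe needle and hold the clamp bolt

### The arm

A 6-joint arm with a two-finger parallel gripper is mounted at the origin on the work surface. World frame = base frame: x ahead of the robot, y to its left, z up, the work surface at z = 0. Lengths are in m, angles in degrees, forces in N, time in s.
With the tool pointing down it reaches from about 0.4 to 0.825 m from the base axis. Payload 7 kg.
Tool frame: the origin (TCP) lies midway between the tips of the shut fingers; the grasp point (between the pads) lies 19 mm behind it; z points along the fingers, y is the line along which they close (so a half turn about z gives the same grasp; the last joint's range is limited). The gripper opens to 88 mm and grips with 3 to 60 N. Pads are 19 mm wide; open, the fingers measure 130 mm over their backs; the gripper's body (78 mm by 193 mm) begins 47 mm behind the grasp point.
Start: joints at [-55.628, 20.546, 0.682, 0, -70.136, -16.507], TCP at [0.207, -0.642, 0.227] pointing down, gripper open.
Joint ranges: [-176.03, 176.03], [-82.01, 121.73], [-58.28, 71.71], [-173.87, 95.51], [-174.79, -0.11], [-173.66, 173.66]. Speed limits (degrees/s): [136.94, 136.94, 172.46, 180, 180, 180].

### API

Orientations are given as [roll, pitch, yaw] about the fixed x, y, z axes, in that order (R = Rz(yaw) Ry(pitch) Rx(roll)).
In Python, from station import state, capture, camera_info, close_job, outline_of, mark_of gives the robot as it stands. The module is installed in compiled form; this text tells all that it offers.
- The arm moves only by the tool servo_tool, never from a script. Its argument "steps" is a list that holds one entry, the list of rows, each a list of 5 numbers: the shift along the tool's x, y, z in cm, then the turn about the tool's z in degrees, then the finger opening in cm, from 0 to 8.76. In form: [[[tx, ty, tz, turn, gripper], ...]]. A call has 1 to 5 rows; each row is the pose to reach, as a shift and turn from the pose commanded when the call began, along the tool's axes at that moment; what a row does not reach only later rows make up. A row lasts 1/10 s, in which the tool goes at most 50 mm and 8.59 degrees, less where a joint would pass 70% of its speed; a pose out of reach is approached as far as the arm can. A call with a gripper value outside its range is refused whole. The fingers move at their own pace and stop on an object; "force" is the grip in N (left out, the last holds). Time passes only in rows, so rows that repeat a pose let the fingers close. It gives the time, the measured TCP pose, the force, the opening and the grip force at its end, in the units of the state.
- state(): the state, without advancing time (a new reading comes with each control period).
- capture(name): name is "scene" or "top" or "wrist"; returns (picture, depth): 400x640x3 uint8, red, green, blue; 400x640 float32, m along the optical axis (not along the pixel's ray), 0 where there is no reading.
- camera_info(name): a dict with "intrinsics" (3x3 intrinsics, pixels), "origin" and "rotation" of the camera in the world; the wrist camera has in their place "tool_from_camera" (4x4, takes a point from camera to tool coordinates, whose origin is the TCP and whose axes are the flange's). Camera axes: x right, y down, z forward; pixel columns grow to the right and rows downward; lengths in m; the calibration is good to about 2 mm. A picture is of the moment at which its call begins: read the wrist's pose just before it. camera_info takes no time and is no camera call.
- close_job(): hands the job in; it is judged then, once.
Trained networks look in the newest picture that a camera, given by its name, has taken for a name from the list of things; names that differ only in an ending like _2 or _b are one class to them, and where a whole thing is asked for, a point or a joint stands for the part that bears it (a point fixed in the world has none). Each returns a list of dicts, best first, with "p" (0 to 1); they miss things now and then, are a little off and sometimes report something else, mostly with a low value. They report only what shows in the picture. A call takes as long as a camera call.
- outline_of(camera, label): "pixels" (400x640 bool, what is visible of it).
- mark_of(camera, label): "location" ([x, y, z] in m, in world coordinates, good to about 4 mm: a listed point, or the origin of a listed thing).
The state is a dict: "clock": time; "qpos": joint angles; "joint_vel": joint speeds; "joint_efforts": joint torques, N m; "ee_pos": TCP position; "eef_rot": TCP orientation; "force": force on the tool from outside, world axes, zero at the start; "torque": the same for the moment, N m; "opening": finger opening in m; "grasp_force": force on a finger pad.
Only numpy, scipy, OpenCV 4.12 (cv2) and the standard library are available. Lean on these libraries where they do the work, as an engineer would, in place of code of your own. Each camera call takes 0.05 s, during which the arm holds its last target. There are 200 camera calls.

### The job

Slide the wafer carriage along its rails by its black knob until the red dot on the wafer sits right under the tip of the probe needle. Then reach down into the narrow gap behind the blue clamp bracket, take the hidden brass hex head of the clamp bolt, which the running nut runner is slowly turning along with the nut, firmly between the fingers and hold it still so that the nut can tighten; finish while still holding it. Keep off the probe with its needle, and leave the loose things on the bench where they are.

Things in the scene. Friction and masses are not known exactly. Their poses are not given: they have to be found in the camera images.
- station: White probe station fixed to the bench: base plate 255 by 500 mm, 20 mm thick. Origin under it, at bench height; station x points away from the robot, y along the rails, z up; may be turned by up to 0.2 rad. The carriage's rails lie at negative y, the clamp bracket at y = 145 mm. Behind the rails (x 73 to 143, y -240 to 30 mm) a raised platen, top z = 63 mm, carries the probe.
- bracket_top (a point): Middle of the top edge (z = 90 mm) of the blue clamp bracket, an upright plate square to station x, 6 mm thick, 80 mm wide (along y), its rear face 3 mm behind this point. The bolt goes through it, head behind (+x). In front of it (-x) the blue and black nut runner lies in its cradle along station x, up to z = 87 mm, with the same y.
- gap_mouth (a point): Middle of the mouth of the open-topped gap behind the bracket, at z = 85 mm, the height of the white rear wall's top (wall 14 mm thick, 170 mm long). The gap is 44 mm wide along station x between bracket and wall (22 mm either side of this point), open at both ends along y; its floor, the bracket's foot, is at z = 25 mm, with two screw heads up to z = 29 mm.
- carriage (a joint): Travel of the wafer carriage along station +y, 0 to 0.110 m, starting between 0 and 0.03. It is an aluminium plate with a 100 mm wafer on a dark chuck; it slides with about 2.5 N of friction plus 15 N per m/s and stays where it is left. A slotted steel strap, part of the carriage, runs to the front of the clamp bracket.
- red_dot (a point): Centre of the red dot, 10 mm across, on the wafer's upper face (z = 55 mm). It moves with the carriage, along station y only.
- knob (a point): Centre of the black upright knob on the carriage's robot side: cylinder 20 mm in diameter, 34 mm high, this point half-way up (z = 73 mm; top z = 90 mm; carriage plate below at z = 46 mm). The edge of the wafer chuck (top z = 55 mm) is 14 mm from the knob's axis on its +x side, so grip from above with the fingers on its -y and +y sides.
- needle_tip (a point): Tip of the fixed probe needle, about 3 mm above the wafer. The needle slants down from the +x side, from an aluminium positioner about 60 by 50 by 52 mm fixed on the rear platen. Its place along the rails differs between set-ups; red dot and tip lie on one line along the rails (same station x).
- bolt_head (a point): Centre of the brass hex head of the clamp bolt: 24 mm across flats, 27.7 mm across corners, 10 mm thick along the bolt's axis, which is level, along station x, at z = 65 mm (25 mm below the bracket's top). This point is 15 mm behind the bracket's rear face, on a sleeve 20 mm in diameter; 24 mm are free between head and rear wall. Its x axis is the bolt's axis; y and z turn with it.
- clamp_bolt (a joint): Turning angle of the clamp bolt about station +x (rad). At 0 and every 1.047 rad two flats are upright, facing station -y and +y. The nut runner turns it slowly and steadily, about 0.25 rad/s with a torque of about 0.05 N m, growing, all the time that nothing holds it.
- wafer_case: Loose bystander: round blue wafer case, 120 mm in diameter, 24 mm high; origin under its centre.
- wipe_bottle: Loose bystander: small white bottle, 54 mm in diameter, 110 mm high; origin under its centre.
- parts_tray: Loose bystander: grey tray 90 by 120 mm, 25 mm high; origin under its centre.
- swab_cup: Loose bystander: white cup, 64 mm in diameter at the rim, 75 mm high; origin under its centre.
- probe: The probe positioner with arm and needle, fixed on the platen; origin under its middle. Its top is 52 mm above its origin; the needle tip is 109.5 mm from the origin along station -x.

How it is judged (in metres and radians):
On the way, in this order (a step that is already met when the one before it is completed fails the run):
1. the red dot is brought to rest under the needle tip (horizontal distance between red_dot and needle_tip below 0.005 m and velocity of joint carriage between -0.005 and 0.005 m/s), for 0.3 s.
2. the bolt head is gripped and no longer turns (contact force between the fingers and clamp_bolt above 8 N and distance between the grasp point and bolt_head below 0.018 m and velocity of joint clamp_bolt between -0.03 and 0.03 rad/s), for 0.3 s.
At the end, for the whole second after the job is handed in: The red dot rests under the needle tip, within 5 mm (tip over the dot), and the bolt head is still gripped between the fingers (head within 18 mm of the grasp point, at least 8 N of contact) and does not turn (less than 0.03 rad/s) (all of step 1 and all of step 2); the arm keeps its last pose, push and grip.
It fails at once if the probe or its needle is bumped (more than 2 N) (contact force between anything else and probe above 2 N).
It fails at once if a loose thing on the bench is moved by more than 20 mm (distance of any of wafer_case, wipe_bottle, parts_tray, swab_cup from where it was at the start of the episode above 0.02 m).
It also fails if it takes over 53 s, if anything falls off the work surface, if the arm or the gripper's body presses on something with over 40 N, if the wrist force passes 120 N, or if a joint passes its speed limit or range.

## Working session

There is one attempt and no reset: what is moved stays moved. The work goes in short steps, Python scripts to look and compute and a tool call to move; the robot and the scene stay as the last step left them, time stands still between calls to the robot, and variables do not carry over. Pictures are saved under pics/ and viewed, at most 10 in all, crops included, and the job is handed in when it is done.

Besides the shell and the picture viewer there is one more tool, called as a command line: name --argument value ..., lists and objects as JSON in quotes. servo_tool: Moves the arm, as the interface text tells. Its arguments: {"type":"object","properties":{"steps":{"type":"array","items":{"type":"array","items":{"type":"array","items":{"type":"number"}}}},"force":{"type":"number"}},"required":["steps"]}

```bash
mkdir -p pics
cat > h.py <<'E'
import numpy as np, cv2
from station import *
from scipy.spatial.transform import Rotation as R
def look(c,fn=None):
    s=state(); im,d=capture(c)
    if fn: cv2.imwrite('pics/'+fn,im[:,:,::-1])
    i=camera_info(c); K=np.array(i['intrinsics'])
    if c=='wrist':
        T=np.eye(4);T[:3,:3]=R.from_euler('xyz',s['eef_rot'],degrees=True).as_matrix();T[:3,3]=s['ee_pos'];T=T@np.array(i['tool_from_camera'])
    else:
        T=np.eye(4);T[:3,:3]=i['rotation'];T[:3,3]=i['origin']
    v,u=np.mgrid[:400,:640]
    P=np.stack([(u-K[0,2])/K[0,0]*d,(v-K[1,2])/K[1,1]*d,d],-1)@T[:3,:3].T+T[:3,3]
    return im,d,P,T,K
def marks(c,names):
    for n in names:
        print(c,n,[(np.round(m['location'],4).tolist(),round(m['p'],2)) for m in mark_of(c,n)[:2]])
E
python3 - <<'E'
from h import *
s=state();print({k:np.round(v,3).tolist() for k,v in s.items()})
for c in ['top','scene']:
    look(c,c+'0.png')
    marks(c,['station','bracket_top','gap_mouth','red_dot','knob','needle_tip','bolt_head','probe'])
print(camera_info('wrist')['tool_from_camera'])
print(state()['clock'])
E
```

```text
{'clock': 0.0, 'qpos': [-55.627, 20.59, 0.633, -0.019, -70.136, -16.506], 'joint_vel': [0.02, -0.069, -0.025, -0.004, 0.005, -0.004], 'joint_efforts': [0.001, -58.272, 29.306, 6.997, 0.007, -0.0], 'ee_pos': [0.207, -0.642, 0.226], 'eef_rot': [179.906, -0.009, -162.14], 'force': [0.196, -0.22, -0.002], 'torque': [-0.019, 0.045, 0.02], 'grasp_force': 0.0, 'opening': 0.087}
top station [([0.5422, 0.0207, -0.0014], 0.86)]
top bracket_top [([0.6053, 0.1607, 0.09], 0.72)]
top gap_mouth [([0.628, 0.1581, 0.0823], 0.95)]
top red_dot [([0.5227, -0.1336, 0.0559], 0.78)]
top knob [([0.4527, -0.1183, 0.073], 0.89)]
top needle_tip []
top bolt_head [([0.6192, 0.1552, 0.0642], 0.6)]
top probe [([0.6404, -0.0719, 0.0678], 0.78)]
scene station [([0.5371, 0.0142, 0.0064], 0.69)]
scene bracket_top [([0.598, 0.1571, 0.0869], 0.61), ([0.4424, -0.4566, -0.0003], 0.55)]
scene gap_mouth [([0.6328, 0.1554, 0.0842], 0.88)]
scene red_dot [([0.5252, -0.1314, 0.0569], 0.86)]
scene knob [([0.4576, -0.1175, 0.0741], 0.64), ([0.5368, 0.0183, 0.0019], 0.21)]
scene needle_tip [([0.5267, -0.0648, 0.059], 0.87), ([0.5367, 0.0169, 0.0021], 0.39)]
scene bolt_head [([0.6221, 0.1589, 0.0574], 0.57), ([0.5984, -0.444, -0.0003], 0.43)]
scene probe [([0.6378, -0.0676, 0.0613], 0.66)]
[[ 2.13999840e-04 -9.65447845e-01 -2.60596263e-01  6.95876868e-02]
 [ 9.99999975e-01  2.24070312e-04 -8.93475909e-06  7.13579729e-04]
 [ 6.70179297e-05 -2.60596254e-01  9.65447869e-01 -1.57699403e-01]
 [ 0.00000000e+00  0.00000000e+00  0.00000000e+00  1.00000000e+00]]
0.9
```

View pics/top0.png

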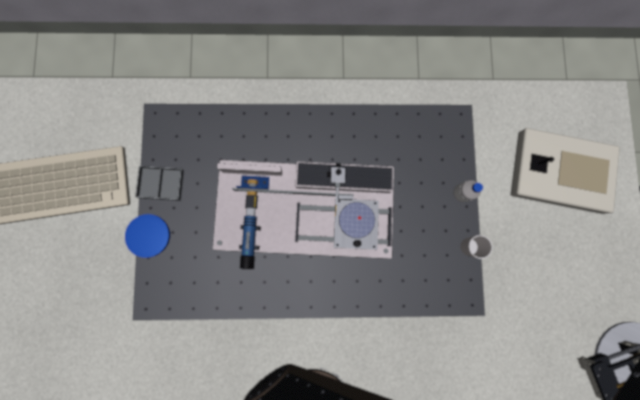

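View pics/scene0.png

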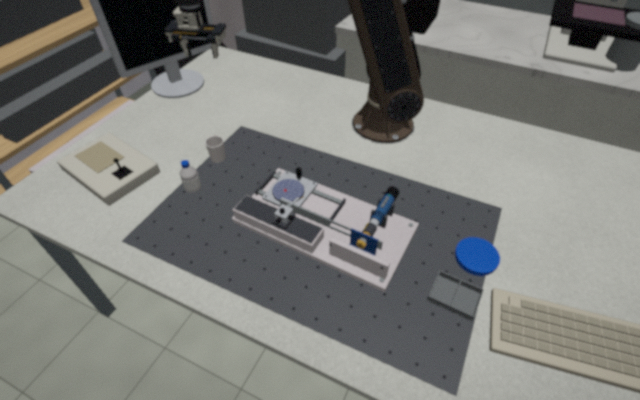

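The top view shows the station turned slightly clockwise. The knob is at about (357,243), the red dot at (360,218) and the probe at (338,175). The bracket and gap are at about (255,180). The bystanders are well away from the station: bottle and cup at (475,190) and (480,247), case and tray at (147,235) and (160,183). The scene view agrees, and nothing blocks the way to the knob.

```bash
cat >> h.py <<'E'
def go(p,yaw=None):
    s=state(); r=R.from_euler('xyz',s['eef_rot'],degrees=True)
    t=r.inv().apply(np.array(p)-s['ee_pos'])*100
    print('t=',round(s['clock'],2),'at',np.round(s['ee_pos'],4),'rot',np.round(s['eef_rot'],2),'shift cm',np.round(t,2),'turn',None if yaw is None else round(-((yaw-s['eef_rot'][2]+180)%360-180),2))
E
python3 - <<'E'
from h import *
go([0.44,-0.12,0.21],177.4)
im,d,P,T,K=look('top')
m=outline_of('top','station')[0]['pixels']
# platen and wall tops: long straight edges -> yaw
for n,zlo,zhi,ylo,yhi in [('platen',.058,.068,-.25,0.03),('wall',.08,.09,.05,.28),('base',.015,.025,-.3,.3)]:
    q=P[(P[...,2]>zlo)&(P[...,2]<zhi)&(P[...,1]>ylo)&(P[...,1]<yhi)&(P[...,0]>(.60 if n!='base' else .3))&(P[...,0]<.75)]
    if len(q)>20: print(n,len(q),cv2.minAreaRect(q[:,:2].astype(np.float32)))
E
```

```text
t= 0.9 at [ 0.207  -0.6424  0.2266] rot [ 180.      0.   -162.14] shift cm [-38.2   42.58   1.66] turn 20.46
```

servo_tool --steps '[[[-3.2,3.55,0,7,6],[-6.4,7.1,0,14,6],[-9.6,10.6,0,20.4,6],[-12.7,14.2,0.5,20.4,6],[-15.9,17.7,1,20.4,6]]]'

```text
clock: 1.5
ee_pos: [0.3045, -0.4236, 0.2167]
eef_rot: [-180.0, 0.0, 177.4]
force: [0.7, -0.3, 0.4]
opening: 0.0609
grasp_force: 0.0
```

Run:
```python
from h import *
go([0.44,-0.12,0.21],177.4)
```

```text
t= 1.5 at [ 0.3045 -0.4236  0.2167] rot [-1.7997e+02  5.0000e-02  1.7743e+02] shift cm [-12.18  30.94   0.67] turn 0.03
```

servo_tool --steps '[[[-1.7,4.4,0.1,0,6],[-3.4,8.8,0.2,0,6],[-5.2,13.2,0.3,0,6],[-7,17.6,0.4,0,6],[-8.7,22,0.5,0,6]]]'

```text
clock: 2.0
ee_pos: [0.4013, -0.2075, 0.212]
eef_rot: [-180.0, 0.1, 177.5]
force: [1.9, -0.2, -0.1]
opening: 0.06
grasp_force: 0.0
```

servo_tool --steps '[[[-1.7,4.4,0.1,0,6],[-3.5,8.9,0.2,0,6],[-3.5,8.9,0.2,0,6],[-3.5,8.9,0.2,0,6]]]'

```text
clock: 2.4
ee_pos: [0.44, -0.1207, 0.2097]
eef_rot: [-180.0, 0.0, 177.6]
force: [-0.3, -0.2, 0.1]
opening: 0.0599
grasp_force: 0.0
```

Run:
```python
from h import *
im,d,P,T,K=look('wrist','w1.png')
marks('wrist',['red_dot','knob','needle_tip','bracket_top','gap_mouth','probe','station'])
print((d>0).mean())
for n,zlo,zhi in [('platen',.058,.067),('carr',.044,.048),('base',.017,.023)]:
    m=((P[...,2]>zlo)&(P[...,2]<zhi)&(d>0))
    q=P[m]; print(n,len(q),q.min(0) if len(q) else '',q.max(0) if len(q) else '')
    if n=='platen':
        # front edge line
        x=P[...,0];y=P[...,1]
        e=[]
        for b in np.arange(-.2,.02,.004):
            k=m&(abs(y-b)<.002)&(x>.58)
            if k.sum()>5: e.append((b,np.percentile(x[k],1)))
        e=np.array(e)
        if len(e)>5: print(np.polyfit(e[:,0],e[:,1],1),e[::6])
go([0.4527,-0.118,0.21],177.4)
```

```text
wrist red_dot [([0.5259, -0.1345, 0.053], 0.98)]
wrist knob [([0.4526, -0.1196, 0.0739], 0.62)]
wrist needle_tip []
wrist bracket_top []
wrist gap_mouth []
wrist probe []
wrist station [([0.5379, 0.0129, -0.0006], 0.86)]
0.99609765625
platen 1342 [ 0.38980263 -0.42515688  0.05800154] [0.58740273 0.15489595 0.06699285]
[0.0649747  0.58867577] [[-0.072       0.58419228]]
carr 6024 [ 0.42605894 -0.43985261  0.04400648] [0.5872188  0.15940038 0.04799879]
base 20230 [ 0.41372862 -0.45090103  0.01700041] [0.60485935 0.18567834 0.02299944]
t= 2.8 at [ 0.4393 -0.1227  0.2096] rot [180.     0.   177.37] shift cm [-1.31  0.53 -0.04] turn -0.03
```

View pics/w1.png

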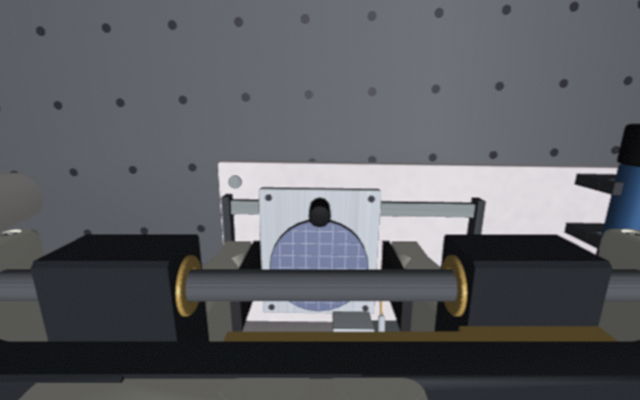

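The wrist view shows the knob at (320,212) with the gripper centred in front of it. The red dot is hidden behind the bar of the gripper. The probe positioner is at about (355,320). Next I refine the yaw from the front edge of the base plate.

Run:
```python
from h import *
im,d,P,T,K=look('wrist')
e=[]
for c in range(225,600,5):
    col=P[:185,c]; k=np.where(abs(col[:,2]-.02)<.006)[0]
    if len(k): e.append(col[k[0]][:2])
e=np.array(e); 
for _ in range(4):
    p=np.polyfit(e[:,1],e[:,0],1); r=e[:,0]-np.polyval(p,e[:,1]); e=e[abs(r)<max(.0015,2*r.std())]
print('front edge yaw',-np.degrees(np.arctan(p[0])),len(e),r.std(), p)
q=P[(P[...,2]>.084)&(P[...,2]<.094)&(abs(P[...,0]-.453)<.03)&(abs(P[...,1]+.118)<.03)]
print('knob top',len(q),(q.min(0)+q.max(0))/2,q.max(0)-q.min(0))
yaw=180-np.degrees(np.arctan(p[0])); go([0.453,-0.1185,0.11],yaw)
```

```text
front edge yaw -3.1712699931544304 75 0.000211226944704834 [0.05540569 0.42577419]
knob top 409 [ 0.45450887 -0.12246159  0.08779826] [0.01915595 0.01910945 0.00737033]
t= 2.85 at [ 0.4394 -0.1226  0.2096] rot [180.     0.   177.38] shift cm [-1.34  0.47  9.96] turn 0.56
```

servo_tool --steps '[[[-1.5,0.2,3,0.6,5],[-1.5,0.2,7,0.6,5],[-1.5,0.2,11,0.6,5],[-1.5,0.2,13.5,0.6,5],[-1.5,0.2,15,0.6,5]]]' --force 20

```text
clock: 3.35
ee_pos: [0.4533, -0.121, 0.0574]
eef_rot: [-180.0, -0.2, 176.8]
force: [0.1, -0.3, 0.2]
opening: 0.0502
grasp_force: 0.0
```

servo_tool --steps '[[[0,0,0,0,3],[0,0,0,0,1.5],[0,0,0,0,1],[0,0,0,0,1],[0,0,0,0,1]]]'

```text
clock: 3.85
ee_pos: [0.4555, -0.1206, 0.0606]
eef_rot: [180.0, 0.1, 176.9]
force: [-0.5, -1.5, 4.6]
opening: 0.0196
grasp_force: 20.0
```

Run:
```python
from h import *
for c in ['scene','top','wrist']:
    look(c)
    marks(c,['red_dot','needle_tip','probe','knob'])
go([0.4545,-0.1215,0.06],176.83)
```

```text
scene red_dot [([0.5254, -0.1316, 0.0533], 0.81), ([0.5292, -0.0679, 0.0601], 0.32)]
scene needle_tip [([0.5251, -0.0666, 0.0596], 0.87), ([0.4552, -0.1176, 0.0725], 0.74)]
scene probe [([0.6359, -0.0694, 0.0612], 0.9), ([0.4421, -0.4561, 0.0033], 0.46)]
scene knob [([0.4606, -0.1192, 0.075], 0.85)]
top red_dot [([0.5251, -0.1333, 0.0546], 0.84)]
top needle_tip []
top probe [([0.6399, -0.0704, 0.0674], 0.93)]
top knob [([0.6033, 0.1571, 0.0912], 0.28)]
wrist red_dot []
wrist needle_tip []
wrist probe []
wrist knob [([0.4504, -0.1173, 0.0706], 0.86)]
t= 4.6 at [ 0.4555 -0.1207  0.0606] rot [-1.8000e+02  1.1000e-01  1.7689e+02] shift cm [ 0.1  -0.09  0.06] turn 0.06
```

servo_tool --steps '[[[0,1.5,0,0,1],[0,3,0,0,1],[0,4.5,0,0,1],[0,6,0,0,1],[0,6.5,0,0,1]]]' --force 20

```text
clock: 5.1
ee_pos: [0.4592, -0.0549, 0.0606]
eef_rot: [-180.0, 0.1, 176.9]
force: [-0.2, -2.3, 5.9]
opening: 0.0195
grasp_force: 20.0
```

servo_tool --steps '[[[0,0,0,0,1],[0,0,0,0,1]]]'

```text
clock: 5.3
ee_pos: [0.4592, -0.0549, 0.0606]
eef_rot: [180.0, 0.1, 176.9]
force: [-1.2, 2.5, 9.0]
opening: 0.0192
grasp_force: 20.0
```

Run:
```python
from h import *
im,d,P,T,K=look('scene')
marks('scene',['red_dot','needle_tip'])
print(np.round(state()['force'],1))
def px(p): q=K@(T[:3,:3].T@(np.array(p)-T[:3,3])); return q[:2]/q[2]
c=px([.526,-.066,.057]).astype(int); print(c, px([.526,-.056,.057])-px([.526,-.066,.057]))
a=cv2.resize(im[c[1]-25:c[1]+25,c[0]-35:c[0]+35],None,fx=8,fy=8,interpolation=cv2.INTER_CUBIC)
im,d,P,T,K=look('top'); marks('top',['red_dot','probe'])
c=px([.526,-.066,.057]).astype(int); print(c,px([.526,-.056,.057])-px([.526,-.066,.057]))
b=cv2.resize(im[c[1]-15:c[1]+10,c[0]-17:c[0]+18],None,fx=16,fy=16,interpolation=cv2.INTER_CUBIC)[:,:]
o=cv2.resize(np.vstack([a[:300],b[:300]]),None,fx=1,fy=1); cv2.imwrite('pics/n1.png',o[:,:,::-1])
```

```text
scene red_dot [([0.5319, -0.0634, 0.0577], 0.64), ([0.6357, -0.0691, 0.0575], 0.32)]
scene needle_tip [([0.5271, -0.0644, 0.0597], 0.68), ([0.4412, -0.4546, 0.0022], 0.47)]
[-1.2  2.7  7.1]
[-148  203] [-2.84217094e-14  0.00000000e+00]
top red_dot [([0.525, -0.0654, 0.0565], 0.72)]
top probe [([0.6387, -0.0695, 0.067], 0.77)]
[1037  204] [0. 0.]Traceback (most recent call last):
  File "<stdin>", line 10, in <module>
cv2.error: OpenCV(4.12.0) /io/opencv/modules/imgproc/src/resize.cpp:4208: error: (-215:Assertion failed) !ssize.empty() in function 'resize'
```

```bash
python3 -c "
from station import *
print(camera_info('top'),camera_info('scene'))"
sed -i "s/T\[:3,:3\]=i\['rotation'\]/r=np.array(i['rotation'],float); T[:3,:3]=r if r.size==9 else R.from_euler('xyz',r,degrees=True).as_matrix()/" h.py
cat > n.py <<'E'
from h import *
im,d,P,T,K=look('scene')
marks('scene',['red_dot','needle_tip'])
print(np.round(state()['force'],1))
def px(p): q=K@(T[:3,:3].T@(np.array(p)-T[:3,3])); return q[:2]/q[2]
c=px([.526,-.066,.057]).astype(int); print(c, px([.526,-.056,.057])-px([.526,-.066,.057]))
a=cv2.resize(im[c[1]-18:c[1]+18,c[0]-35:c[0]+35],None,fx=8,fy=8,interpolation=cv2.INTER_CUBIC)
im,d,P,T,K=look('top'); marks('top',['red_dot','probe'])
c=px([.526,-.066,.057]).astype(int); print(c,px([.526,-.056,.057])-px([.526,-.066,.057]))
b=cv2.resize(im[c[1]-10:c[1]+8,c[0]-17:c[0]+18],None,fx=16,fy=16,interpolation=cv2.INTER_CUBIC)
cv2.imwrite('pics/n1.png',np.vstack([a,b])[:,:,::-1])
E
python3 n.py
```

```text
{'intrinsics': array([[377.49669011,   0.        , 316.19908944],
       [  0.        , 377.49669011, 198.09361045],
       [  0.        ,   0.        ,   1.        ]]), 'origin': array([0.44727206, 0.01285243, 1.0817745 ]), 'rotation': array([-172.71416062,   -1.61296227,  -90.42158412])} {'intrinsics': array([[398.49298896,   0.        , 325.33355452],
       [  0.        , 398.49298896, 204.25199773],
       [  0.        ,   0.        ,   1.        ]]), 'origin': array([1.24774315, 0.3473759 , 0.93171847]), 'rotation': array([-137.60067519,   -0.33554393,  115.6223472 ])}
scene red_dot [([0.5336, -0.0668, 0.0547], 0.92)]
scene needle_tip [([0.5259, -0.0673, 0.0583], 0.89)]
[-2.5  3.6  7.9]
[303 196] [2.93680706 1.05215609]
top red_dot [([0.5281, -0.0658, 0.0565], 0.77), ([0.6014, -0.4402, 0.0023], 0.17)]
top probe [([0.6405, -0.0706, 0.0648], 0.87)]
[334 217] [-3.6653181   0.01900093]
```

View pics/n1.png

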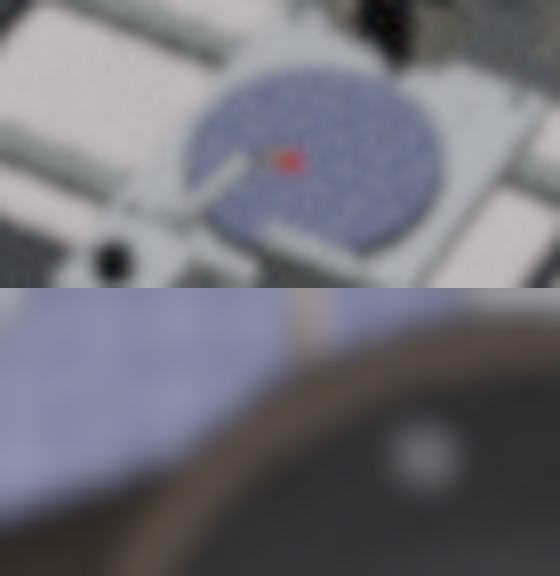

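The scene crop shows the needle tip at about (280,157), with the dot centred at about (291,161). The dot is close, perhaps a few mm too far along +y. The top view is blocked by the gripper. I'll release, rise and look from near with the wrist camera.

servo_tool --steps '[[[0,0,0,0,3],[0,0,0,0,5],[0,0,-4,0,5],[0,0,-8.5,0,5],[0,0,-13,0,5]]]'

```text
clock: 6.4
ee_pos: [0.4575, -0.0559, 0.1909]
eef_rot: [-180.0, -0.1, 176.9]
force: [1.4, 0.4, -0.6]
opening: 0.0492
grasp_force: 0.0
```

servo_tool --steps '[[[-3,-0.7,-0.7,0,5],[-6,-0.7,-0.7,0,5],[-6,-0.7,-0.7,0,5],[-6,-0.7,-0.7,0,5]]]'

```text
clock: 6.8
ee_pos: [0.5174, -0.0661, 0.1957]
eef_rot: [-180.0, -0.1, 176.8]
force: [0.0, 0.3, 0.1]
opening: 0.0498
grasp_force: 0.0
```

```bash
cat > v.py <<'E'
from h import *
import sys
im,d,P,T,K=look('wrist')
marks('wrist',['red_dot','needle_tip','probe'])
def px(p): q=K@(T[:3,:3].T@(np.array(p)-T[:3,3])); return q[:2]/q[2]
c=px([.526,-.066,.055]).astype(int); print('c',c,px([.526,-.056,.055])-px([.526,-.066,.055]))
print('3mm up',px([.526,-.066,.058])-px([.526,-.066,.055]))
h=im.astype(int); m=((h[...,0]-h[...,1]>60)&(h[...,0]-h[...,2]>60)); m[:, :c[0]-60]=0; m[:,c[0]+60:]=0
v,u=np.where(m); print('red px',len(v),u.mean() if len(u) else '',v.mean() if len(u) else '')
y0=max(c[1]-40,0);x0=c[0]-50; print('crop origin',x0,y0)
cv2.imwrite('pics/'+sys.argv[1],cv2.resize(im[y0:y0+70,x0:x0+100],None,fx=8,fy=8,interpolation=cv2.INTER_CUBIC)[:,:,::-1])
print(np.round(state()['ee_pos'],4))
E
python3 v.py w2.png
```

```text
wrist red_dot [([0.5289, -0.0642, 0.0548], 0.98)]
wrist needle_tip [([0.5278, -0.067, 0.0545], 0.68)]
wrist probe [([0.454, -0.0521, 0.0726], 0.61), ([0.6346, -0.0737, 0.0621], 0.56)]
c [320 203] [11.00994528 -0.58847009]
3mm up [-0.00369948  0.84588221]
red px 71 322.3943661971831 206.07042253521126
crop origin 270 163
[ 0.517  -0.0659  0.1964]
```

View pics/w2.png

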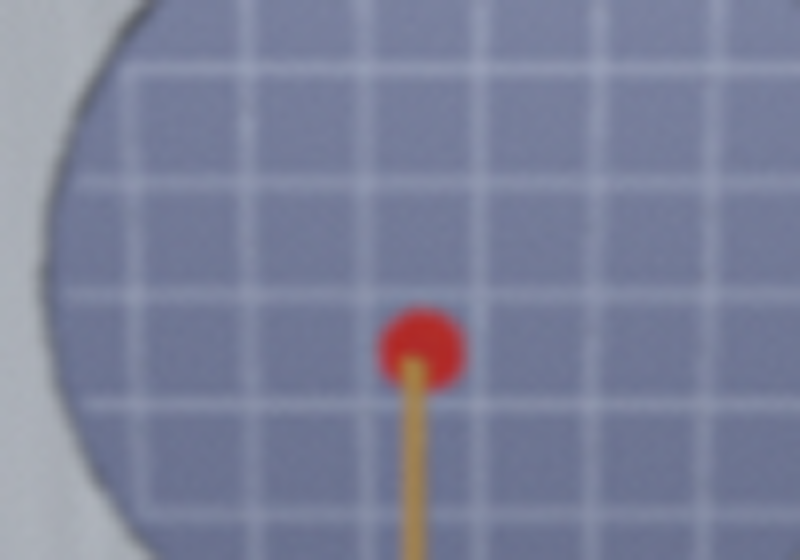

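The wrist crop shows the needle tip at (413,355) over the dot, whose centre is at (423,350). That is about 1 mm off, so step 1 is met. Next is the bolt.

servo_tool --steps '[[[-1.7,4.5,-0.3,0,5],[-3.4,9,-0.3,0,5],[-5.1,13.5,-0.3,0,5],[-6.8,18,-0.3,0,5],[-8.5,22.5,-0.3,0,5]]]'

```text
clock: 7.5
ee_pos: [0.615, 0.156, 0.2]
eef_rot: [180.0, 0.0, 176.9]
force: [0.9, -1.3, 0.3]
opening: 0.0503
grasp_force: 0.0
```

servo_tool --steps '[[[0,0.3,0,0,5],[0,0.3,0,0,5]]]'

```text
clock: 7.7
ee_pos: [0.6147, 0.1584, 0.1989]
eef_rot: [-180.0, -0.1, 177.0]
force: [-0.2, -0.1, 0.0]
opening: 0.05
grasp_force: 0.0
```

```bash
cat > b.py <<'E'
from h import *
import sys
im,d,P,T,K=look('wrist',sys.argv[1])
marks('wrist',['bracket_top','gap_mouth','bolt_head'])
th=np.radians(-3.17); ex=np.array([np.cos(th),np.sin(th)]); ey=np.array([-ex[1],ex[0]])
def rep(n,k):
    q=P[k]
    if len(q)<20: print(n,len(q)); return
    a=q[:,:2]@ex; b=q[:,:2]@ey; pa=np.percentile(a,[2,50,98]); pb=np.percentile(b,[2,50,98])
    print(n,len(q),'z',np.round(np.median(q[:,2]),4),'along x',np.round(pa,4),'y',np.round(pb,4),'mid world',np.round(ex*(pa[0]+pa[2])/2+ey*(pb[0]+pb[2])/2,4))
near=(d>0)&(d<.5)&(P[...,0]>.56)&(P[...,0]<.70)&(P[...,1]>.05)&(P[...,1]<.27)
h=im.astype(int)
blue=(h[...,2]-h[...,0]>40)
rep('blue top',near&blue&(abs(P[...,2]-.09)<.006)&(P[...,0]>.59))
rep('wall top',near&(abs(P[...,2]-.085)<.006)&(h.min(-1)>120)&(P[...,0]>.63))
hsv=cv2.cvtColor(im,cv2.COLOR_RGB2HSV)
br=near&(hsv[...,0]>12)&(hsv[...,0]<32)&(hsv[...,1]>90)&(P[...,2]>.05)&(P[...,2]<.085)
rep('brass',br)
for m in outline_of('wrist','bolt_head')[:1]:
    rep('outline',m['pixels']&near)
print(np.round(state()['ee_pos'],4),np.round(state()['eef_rot'],2),state()['clock'])
E
python3 b.py w3.png
```

```text
wrist bracket_top []
wrist gap_mouth [([0.6311, 0.1608, 0.0858], 0.84)]
wrist bolt_head [([0.6214, 0.1611, 0.0624], 0.62)]
blue top 730 z 0.0893 along x [0.592  0.5947 0.5976] y [0.1551 0.1913 0.2292] mid world [0.6045 0.159 ]
wall top 1710 z 0.0844 along x [0.6421 0.648  0.6553] y [0.1517 0.1983 0.2791] mid world [0.6596 0.1792]
brass 675 z 0.0759 along x [0.5767 0.586  0.6172] y [0.18   0.1929 0.2049] mid world [0.6067 0.1592]
outline 2201 z 0.0764 along x [0.5513 0.5733 0.6169] y [0.177  0.192  0.2069] mid world [0.5938 0.1594]
[0.6148 0.156  0.2   ] [1.7998e+02 2.0000e-02 1.7680e+02] 7.95
```

View pics/w3.png

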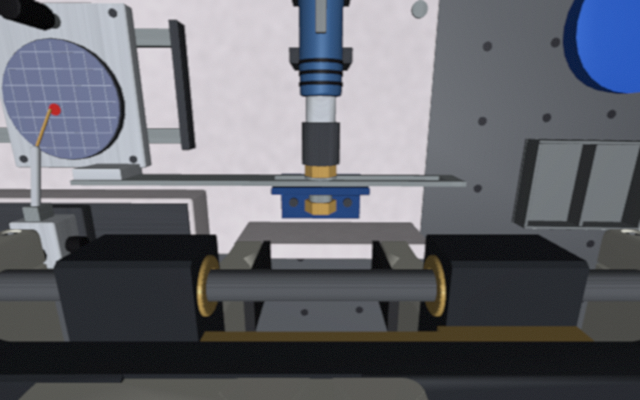

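The wrist view shows the brass head at (321,208) behind the blue bracket at (320,190). The white wall is at (330,233), and the gap is clear. The dot is still under the needle at (53,110). The depths agree: the gap is 44 mm wide and the head's centre is 15 mm behind the bracket's rear face.

servo_tool --steps '[[[-1,0.2,2,0,5],[-1,0.2,5,0,5],[-1,0.2,8,0,5],[-1,0.2,10,0,5],[-1,0.2,10,0,5]]]'

```text
clock: 8.45
ee_pos: [0.6233, 0.1567, 0.0968]
eef_rot: [-179.9, -0.3, 176.8]
force: [0.1, -0.8, 1.0]
opening: 0.0503
grasp_force: 0.0
```

Run:
```python
from h import *
for i in range(3): look('top'); go([0.6247,.158,.046],176.83)
print(np.round(state()['force'],1))
```

```text
t= 8.5 at [0.6245 0.1573 0.0989] rot [-1.7992e+02 -1.1000e-01  1.7681e+02] shift cm [-0.02  0.08  5.29] turn -0.02
t= 8.55 at [0.6255 0.1579 0.1003] rot [-1.7999e+02  2.0000e-02  1.7684e+02] shift cm [0.08 0.01 5.43] turn 0.01
t= 8.6 at [0.626  0.1583 0.1011] rot [1.7997e+02 1.0000e-01 1.7685e+02] shift cm [ 0.14 -0.04  5.51] turn 0.02
[-0.6  0.4 -0.1]
```

servo_tool --steps '[[[0.1,0,1.2,0,5],[0.1,0,2.6,0,5],[0.1,0,4,0,5],[0.1,0,5.1,0,5],[0.1,0,5.4,0,5]]]'

```text
clock: 9.1
ee_pos: [0.6231, 0.1581, 0.0433]
eef_rot: [-179.9, -0.2, 176.9]
force: [0.2, -0.3, 0.3]
opening: 0.0499
grasp_force: 0.0
```

Run:
```python
from h import *
im,d,P,T,K=look('wrist'); marks('wrist',['bolt_head']);go([0.6247,.158,.046],176.83)
def px(p): q=K@(T[:3,:3].T@(np.array(p)-T[:3,3])); return q[:2]/q[2]
c=px([.623,.158,.07]).astype(int); print(c,np.round(state()['force'],1))
y0=int(np.clip(c[1]-70,0,260)); cv2.imwrite('pics/w4.png',cv2.resize(im[y0:y0+140,c[0]-100:c[0]+100],None,fx=4,fy=4)[:,:,::-1])
```

```text
wrist bolt_head []
t= 9.2 at [0.6238 0.1584 0.0445] rot [-1.7994e+02 -8.0000e-02  1.7687e+02] shift cm [-0.09 -0.03 -0.15] turn 0.04
[318 283] [-0.3 -0.2  0.5]
```

View pics/w4.png

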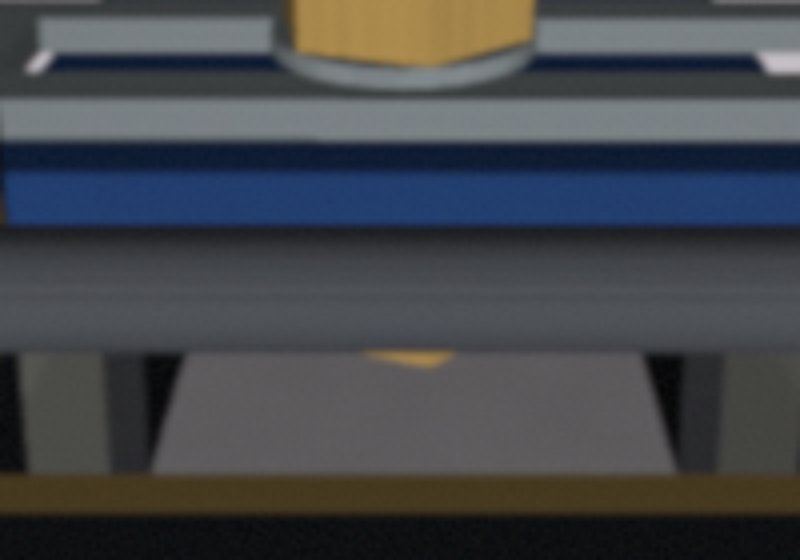

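The crop shows a corner of the hex almost straight up at (428,367), so the flats face the fingers. I'll close now.

servo_tool --steps '[[[0,0,0,0,3.5],[0,0,0,0,2],[0,0,0,0,1.5],[0,0,0,0,1.5],[0,0,0,0,1.5]]]' --force 40

```text
clock: 9.7
ee_pos: [0.6243, 0.1571, 0.0459]
eef_rot: [-179.9, -0.0, 176.9]
force: [2.2, -6.9, 0.7]
opening: 0.0234
grasp_force: 40.0
```

servo_tool --steps '[[[0,0,0,0,1.5],[0,0,0,0,1.5],[0,0,0,0,1.5],[0,0,0,0,1.5],[0,0,0,0,1.5]]]'

```text
clock: 10.2
ee_pos: [0.6243, 0.1571, 0.0459]
eef_rot: [-179.9, -0.0, 176.9]
force: [1.5, -6.5, 0.8]
opening: 0.0236
grasp_force: 40.0
```

Run:
```python
from h import *
for c in ['top','scene','top']:
    look(c); marks(c,['red_dot','needle_tip'])
    s=state(); print(s['clock'],np.round(s['ee_pos'],4),np.round(s['force'],1),s['opening'],s['grasp_force'])
```

```text
top red_dot [([0.5278, -0.0686, 0.0557], 0.71), ([0.4437, -0.4584, 0.0003], 0.15)]
top needle_tip [([0.6238, 0.157, 0.065], 0.45)]
10.35 [0.6243 0.1571 0.0458] [ 1.9 -5.9 -0.2] 0.02347059746259149 39.99931761994958
scene red_dot [([0.5325, -0.0648, 0.054], 0.62)]
scene needle_tip [([0.5284, -0.0683, 0.0599], 0.73)]
10.5 [0.6242 0.1571 0.0458] [ 1.9 -6.9  0.8] 0.02360828403748671 39.99930119141936
top red_dot [([0.5284, -0.0675, 0.0558], 0.6)]
top needle_tip []
10.65 [0.6243 0.1571 0.0459] [ 1.8 -6.9 -0.4] 0.023242348325427736 39.99924302101135
```

```bash
python3 -c "
from station import *
print(close_job())"
```

```text
the job is handed in; nothing more can be done
None
```

The job is handed in, with no verdict returned: the red dot sits about 1 mm from under the needle tip, and the bolt head is held across its flats at 40 N. The hold shows in the steady 23.5 mm opening, though I had no direct reading of the bolt's speed.

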